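# Third hand: hold the lid down on a spring-bed test socket

### The arm

A 6-joint arm with a two-finger parallel gripper is mounted at the origin on a cart in front of the work surface, level with it; the furniture and walls round the work are solid. World frame = base frame: x ahead of the robot, y to its left, z up, the work surface at z = 0. Lengths are in m, angles in rad, forces in N, time in s.
With the tool pointing down it reaches from about 0.35 to 0.875 m from the base axis. Payload 4.2 kg.
Tool frame: the origin (TCP) lies on the centre line of the jaws, within the pads' length; the fingertips stand 14 mm ahead of it and the grasp point (between the pads) lies 5 mm behind it (robot.tip_reach is the distance from the TCP to the fingertips, in m); z points along the fingers, y is the line along which they close (so a half turn about z gives the same grasp; the last joint's range is limited). The gripper opens to 85 mm and grips with 20 to 120 N. Pads are 22 mm wide; open, the fingers measure 114 mm over their backs; the gripper's body (76 mm by 85 mm) begins 54 mm behind the grasp point. The pads swing forward as they close: fully open they stand 13 mm farther back than shut.
Start: joints at [1.5, 0.385, 0.008, 0, -1.194, -0.259], TCP at [0.202, 0.591, 0.245] pointing down, gripper open.
Joint ranges: [-3.14, 3.14], [-1.21, 2.06], [-1.07, 1.41], [-3.16, 2.05], [-2.99, -0.16], [-3.1, 3.1]. Speed limits (rad/s): [2.79, 2.79, 3.14, 3.14, 3.14, 3.14].

### API

Orientations are given as a rotation vector (axis times angle).
In Python, from station import robot gives the robot as it stands.
- The arm moves only by the tool arm_command, never from a script. Its argument "increments" is a list that holds one entry, the list of rows, each a list of 7 numbers: the shift along the tool's x, y, z in units of 25 mm (1.0 is 25 mm), then the turn, a rotation vector about the tool's x, y, z in units of 5 degrees (1.0 is 5 degrees), then the closure, from 0 (fully open) to 1 (shut). A call has 1 to 10 rows; each row shifts and turns the commanded pose from where the row before left it, along the tool's axes as they then stand; what a row does not reach is not made up. A row lasts 1/10 s, in which the tool goes at most 50 mm and 8.59 degrees, less where a joint would pass 70% of its speed; a pose out of reach is approached as far as the arm can. A call is refused whole if a number of a shift passes 1 or a number of a turn 1, either way. A call with a gripper value outside its range is refused whole. The fingers move at their own pace and stop on an object; "squeeze" is the grip in N (left out, the last holds). Time passes only in rows, so rows that do not move let the fingers close. It gives the time, the measured TCP pose, the force, the opening and the grip force at its end, in the units of the state.
- robot.get_obs(): the state, without advancing time (a new reading comes with each control period).
- robot.read_camera(name): name is "scene" or "top" or "wrist"; returns the picture (400x640x3 uint8, blue, green, red); there is no depth.
- robot.camera_params(name): a dict with "fovy" (degrees; the focal length in pixels is half the picture's height over the tangent of half this angle, whatever the lens; pixels are square), "cx", "cy" (the principal point, pixels), "R" (3x3) and "t" (3): a world point X has camera coordinates R X + t. Camera axes: x right, y down, z forward; pixel columns grow to the right and rows downward; lengths in m; the calibration is good to about 2 mm. A picture is of the moment at which its call begins: read the wrist's pose just before it. camera_params takes no time and is no camera call; for the wrist camera it gives the pose at the moment of the call.
- robot.hand_in(): hands the job in; it is judged then, once.
The state is a dict: "time_s": time; "joint_positions": joint angles; "joint_vel": joint speeds; "effort": joint torques, N m; "ee_pos": TCP position; "orientation": TCP orientation; "force": force on the tool from outside, world axes, zero at the start; "wrist_torque": the same for the moment, N m; "width": finger opening in m; "grasp_force": force on a finger pad.
Only numpy, scipy, OpenCV 4.12 (cv2) and the standard library are available. Lean on these libraries where they do the work, as an engineer would, in place of code of your own. Each camera call takes 0.05 s, during which the arm holds its last target. There are 200 camera calls.

### The job

Take the finned lid by its fins, set it over the two guide pins of the test socket on the circuit board, and press it gently and squarely down on the sprung package with a steady push of about 10 N (7 to 14 N), so that a colleague can do up the thumb screws. Never load the package with more than 25 N and leave the other things on the bench alone. Do not let go: keep the push steady for at least three seconds, and finish with the lid still held down like this.

Things in the scene. Friction and masses are not known exactly. Their poses are not given: they have to be found in the camera images.
- socket_lid: Loose aluminium lid of the test socket, 120 to 200 g: plate 60 (x) x 100 (y) x 6 mm, a finned heat sink on its middle. Lies flat on the bench, fins up. Origin: centre of the plate's underside, z up. The fin block, 36 (x) x 47 (y) mm, reaches from 6 to 34 mm above the underside; its fins run along x: grip it across the 36 mm, fingers closing along x. Half a turn about z gives the same lid.
- fin_top (a point): Centre of the top of the lid's fins, 34 mm above the centre of its underside. The lid's two captive thumb screws, 11 mm wide, stand at lid (x, y) = (20, 40) and (-20, -40) mm and reach 19 mm above the underside.
- hole_0 (a point): Lower mouth of the lid's first guide hole, 8.5 mm wide, right through the plate, at lid (x, y, z) = (-20, 40, 0) mm.
- hole_1 (a point): Lower mouth of the lid's second guide hole, 8.5 mm wide, at lid (x, y, z) = (20, -40, 0) mm. Either hole fits either pin.
- test_socket: Test socket, fixed to the bench: a green circuit board 104 (x) x 122 (y) mm with a black socket frame 68 (x) x 104 (y) mm on it, frame top 24 mm above the bench, two guide pins on a diagonal, a sprung bed with a package in the middle. Origin: its centre at bench height, z up. The lid fits with its x axis along this x axis, either way round. Parts beside the frame are lower than the frame.
- pin_0 (a point): Tip of the first guide pin, at socket (x, y, z) = (-20, 40, 44) mm: upright steel, 6 mm thick up to 38 mm above the bench, then tapering to 1.6 mm at the tip, 44 mm above the bench.
- pin_1 (a point): Tip of the second, like guide pin, at socket (x, y, z) = (20, -40, 44) mm. At the other two corners are the flat brass threads for the thumb screws.
- package_top (a point): Centre of the flat top of the package (white square, 34 mm wide, with a 26 mm metal cap) on the sprung bed in the middle of the socket. The lid's underside presses on it. 31 mm above the bench when not pressed, 7 mm above the frame; it moves down with the bed.
- contact_bed (a joint): How far the sprung bed with the package is pressed down, in m: 0 unpressed, 0.0065 bottomed (lid then 0.5 mm above the frame). The springs push back with 2 N at first touch and 2.5 N more per mm: 7 N at 2.0 mm, 10 N at 3.2 mm, 14 N at 4.8 mm. That is the whole force on the package, the lid's weight (1.2 to 2 N) included; the lid's weight alone does not press the bed down.
- vial_1: Glass sample vial with cap, 23 mm wide, 50 mm high, standing beyond the socket. Origin: centre of its underside. Leave alone.
- vial_3: A second sample vial of the same size beside the first. Origin: centre of its underside. Leave alone.
- petri_dish: Glass dish, 68 mm wide, 14 mm high, between lid and socket, nearer the robot. Origin: centre of its underside. Leave alone.
- weight_20: Small brass balance weight, 18 mm wide, 24 mm high, beyond the socket to the left. Origin: centre of its underside. Leave alone.
Mind the look-alikes: they are no part of the job. There is more than one size of the socket_lid; the one meant has the size given above.

How it is judged:
On the way, in this order (a step that is already met when the one before it is completed fails the run):
1. the lid is lifted clear of the bench in the fingers (height (world z) of socket_lid above 0.05 m and contact force between the fingers and socket_lid above 4 N), for 0.2 s.
2. the lid sits over both guide pins, held level and pressed on the package with 7 to 14 N, steadily for 2.5 s (contact force between socket_lid and contact_bed between 7 and 14 N and value of joint contact_bed between 0.0015 and 0.0055 m and horizontal distance between socket_lid and test_socket below 0.003 m and angle between the x axis of socket_lid and the x axis of test_socket, either way round below 0.08 rad and angle between socket_lid's own z axis and vertical below 0.05 rad and z of socket_lid in the frame of test_socket between 0.024 and 0.031 m and contact force between the fingers and socket_lid above 4 N and linear speed of socket_lid below 0.01 m/s), for 2.5 s.
At the end, for the whole second after the job is handed in: The lid sits over both guide pins (centred on the socket within 3 mm, turned within 0.08 rad of it either way round, level within 0.05 rad), the fingers hold it, and it rests still on the package with 7 to 14 N, the contact bed pressed 1.5 to 5.5 mm down. The arm is still holding it so at the end (all of step 2); the arm keeps its last pose, push and grip.
It fails at once if the package is loaded with more than 25 N (contact force between any of socket_lid, the arm, the fingers and contact_bed above 25 N).
It fails at once if a vial, the dish or the small weight is shifted by more than 15 mm or tipped (distance of any of vial_1, vial_3, petri_dish, weight_20 from where it was at the start of the episode above 0.015 m or angle between any of vial_1, vial_3, petri_dish, weight_20's own z axis and vertical above 0.3 rad).
It also fails if it takes over 48 s, if anything falls off the work surface, if the arm or the gripper's body presses on something with over 40 N, if the wrist force passes 120 N, or if a joint passes its speed limit or range.

## Working session

There is one attempt and no reset: what is moved stays moved. The work goes in short steps, Python scripts to look and compute and a tool call to move; the robot and the scene stay as the last step left them, time stands still between calls to the robot, and variables do not carry over. Pictures are saved under pics/ and viewed, at most 10 in all, crops included, and the job is handed in when it is done.

Besides the shell and the picture viewer there is one more tool, called after ">>>" by a JSON object that holds its "method" and its "body". arm_command: Moves the arm, as the interface text tells. Its arguments: {"type":"object","properties":{"increments":{"type":"array","items":{"type":"array","items":{"type":"array","items":{"type":"number"}}}},"squeeze":{"type":"number"}},"required":["increments"]}

```bash
mkdir -p pics; ls; python3 - <<'E'
from station import robot
import cv2,numpy as np
o=robot.get_obs();print({k:np.round(v,3).tolist() for k,v in o.items()})
for n in("top","scene","wrist"):
    p=robot.camera_params(n);print(n,p['fovy'],p['cx'],p['cy'],np.round(p['R'],3).tolist(),np.round(p['t'],3))
    cv2.imwrite(f'pics/{n}0.png',robot.read_camera(n))
E
```

```text
pics
{'time_s': 0.0, 'joint_positions': [1.5, 0.386, 0.007, -0.001, -1.194, -0.259], 'joint_vel': [0.0, -0.0, 0.0, -0.002, -0.001, -0.0], 'effort': [0.001, -39.229, 18.84, 4.186, -0.005, 0.0], 'ee_pos': [0.202, 0.591, 0.244], 'orientation': [3.097, -0.516, -0.0], 'force': [0.107, 0.006, 0.726], 'wrist_torque': [0.038, -0.022, -0.028], 'grasp_force': 0.0, 'width': 0.085}
top 52.57190487184669 320.33354890442814 197.85293663845172 [[0.029, -1.0, -0.003], [-0.984, -0.028, -0.179], [0.178, 0.008, -0.984]] [-0.023  0.499  0.92 ]
scene 46.47494994284963 305.3704386560823 203.4164375546079 [[-0.084, -0.996, -0.013], [-0.843, 0.078, -0.533], [0.532, -0.033, -0.846]] [0.015 0.471 0.837]
wrist 67.28675234989724 321.2389309530295 196.9127954976308 [[-0.322, -0.947, 0.002], [-0.904, 0.308, 0.295], [-0.28, 0.094, -0.956]] [ 0.623 -0.036  0.38 ]
```

View pics/top0.png

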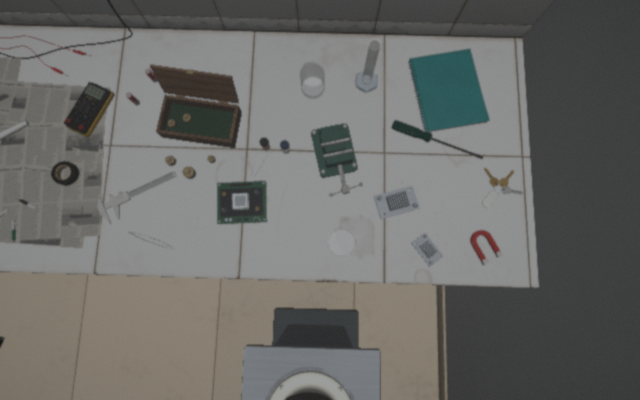

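View pics/scene0.png

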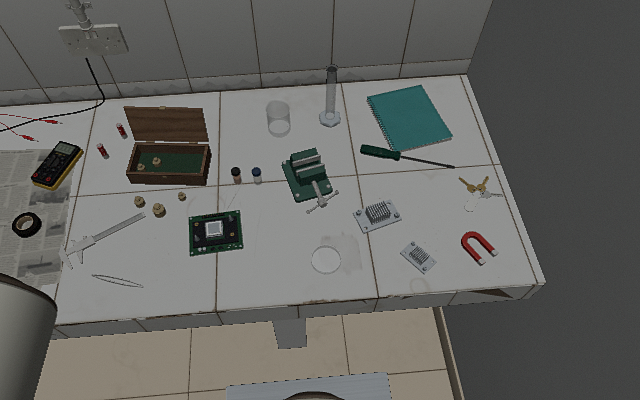

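The top view shows the large lid at about (397,202), a smaller look-alike at (427,250), the socket at (241,202) and the dish at (342,242). The scene view has the lid at (377,215) and the socket at (215,232). I'll crop both up close.

```bash
cat > h.py <<'E'
import numpy as np,cv2
from station import robot
from scipy.spatial.transform import Rotation as Ro
def f(p): return 200/np.tan(np.radians(p['fovy']/2))
def ray(p,uv,z):
    d=np.array([(uv[0]-p['cx'])/f(p),(uv[1]-p['cy'])/f(p),1.]); R=np.array(p['R']); c=-R.T@p['t']; d=R.T@d
    return c+d*(z-c[2])/d[2]
def proj(p,X):
    q=np.array(p['R'])@X+p['t']; return np.array([p['cx'],p['cy']])+f(p)*q[:2]/q[2]
E
python3 - <<'E'
from h import *
t=cv2.imread('pics/top0.png');s=cv2.imread('pics/scene0.png')
c=[t[165:240,360:460],t[165:240,192:292],s[180:255,327:427],s[195:270,165:265]]
c=[cv2.resize(x,None,fx=4,fy=4,interpolation=cv2.INTER_CUBIC) for x in c]
cv2.imwrite('pics/mos.png',np.vstack([np.hstack(c[:2]),np.hstack(c[2:])]))
p=robot.camera_params('top')
for n,uv,z in(('lid',(397,202),.006),('small',(427,250),.005),('sock',(241,202),.03),('dish',(342,242),.007)):print(n,ray(p,uv,z).round(3))
p=robot.camera_params('wrist');o=robot.get_obs();R=np.array(p['R']);c=-R.T@p['t'];T=Ro.from_rotvec(o['orientation']).as_matrix()
print('cam in tool',(T.T@(c-o['ee_pos'])).round(4),(T.T@R.T).round(3).tolist(), T.round(3).tolist())
E
```

```text
lid [ 0.501 -0.199  0.006]
small [ 0.386 -0.271  0.005]
sock [0.486 0.183 0.03 ]
dish [ 0.399 -0.064  0.007]
cam in tool [ 0.0761  0.0008 -0.1283] [[0.002, -0.956, -0.295], [1.0, 0.002, 0.0], [0.0, -0.295, 0.956]] [[0.946, -0.324, -0.0], [-0.324, -0.946, -0.002], [0.0, 0.002, -1.0]]
```

View pics/mos.png

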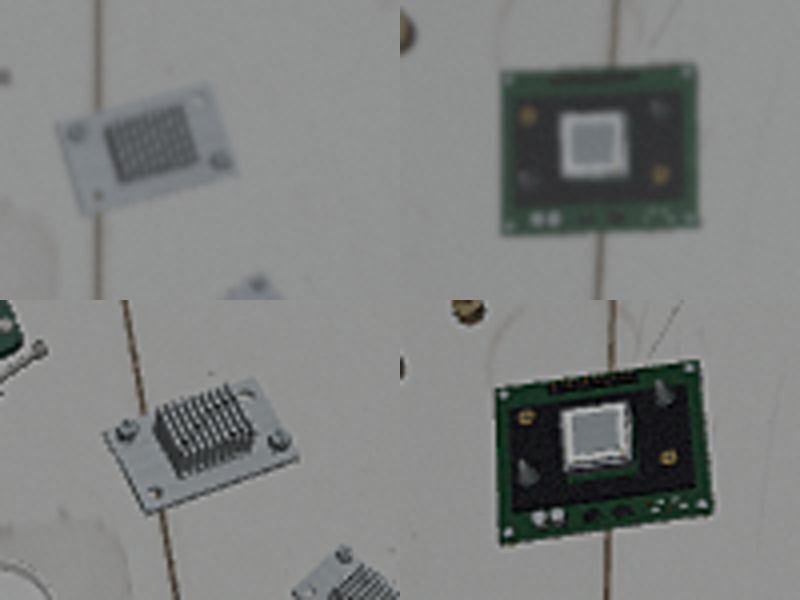

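The mosaic shows the lid turned by about +13° and the socket by about +1.5°. Holes and pins are both at lower left and upper right, so no half turn is needed. I'll fly over the socket first and look with the wrist camera.

>>> {"method": "arm_command", "body": {"increments": [[[0.8,0.59,0.17,0,0,0,0],[0.8,0.59,0.17,0,0,0,0],[0.8,0.59,0.17,0,0,0,0],[0.8,0.59,0.17,0,0,0,0],[0.8,0.59,0.17,0,0,0,0],[0.8,0.59,0.17,0,0,0,0],[0.8,0.59,0.17,0,0,0,0],[0.8,0.59,0.17,0,0,0,0],[0.8,0.59,0.17,0,0,0,0],[0.8,0.59,0.17,0,0,0,0]]]}}

```text
time_s: 1.15
ee_pos: [0.3442, 0.3859, 0.2025]
orientation: [3.099, -0.515, -0.0]
force: [0.5, -1.0, -0.2]
width: 0.0851
grasp_force: 0.0
```

>>> {"method": "arm_command", "body": {"increments": [[[0.8,0.59,0.17,0,0,0,0],[0.8,0.59,0.17,0,0,0,0],[0.8,0.59,0.17,0,0,0,0],[0.8,0.59,0.17,0,0,0,0],[0.8,0.59,0.17,0,0,0,0],[0.8,0.59,0.17,0,0,0,0],[0.8,0.59,0.17,0,0,0,0],[0.8,0.59,0.17,0,0,0,0],[0.8,0.59,0.17,0,0,0,0],[0.8,0.59,0.17,0,0,0,0]]]}}

```text
time_s: 2.15
ee_pos: [0.4856, 0.1817, 0.16]
orientation: [3.099, -0.516, -0.001]
force: [-0.1, -0.1, 0.5]
width: 0.0852
grasp_force: 0.0
```

>>> {"method": "arm_command", "body": {"increments": [[[0,0,0,0,0,1,0],[0,0,0,0,0,1,0],[0,0,0,0,0,1,0],[0,0,0,0,0,1,0],[0,0,0,0,0,1,0],[0,0,0,0,0,1,0],[0,0,0,0,0,1,0],[0,0,0,0,0,1,0],[0,0,0,0,0,1,0],[0,0,0,0,0,1,0]]]}}

```text
time_s: 3.15
ee_pos: [0.4851, 0.1826, 0.1601]
orientation: [2.587, -1.782, -0.0]
force: [-0.8, -0.5, 0.0]
width: 0.0855
grasp_force: 0.0
```

>>> {"method": "arm_command", "body": {"increments": [[[0,0,0,0,0,1,0],[0,0,0,0,0,1,0],[0,0,0,0,0,1,0],[0,0,0,0,0,1,0],[0,0,0,0,0,0,0],[0,0,0,0,0,0,0],[0,0,0,0,0,0,0]]]}}

```text
time_s: 3.85
ee_pos: [0.4852, 0.1826, 0.1602]
orientation: [2.244, -2.198, -0.0]
force: [-0.3, 0.0, 0.5]
width: 0.0855
grasp_force: 0.0
```

```bash
cat > snap.py <<'E'
from h import *
import sys,pickle
p=robot.camera_params('wrist');im=robot.read_camera('wrist');o=robot.get_obs()
n=sys.argv[1];cv2.imwrite(f'pics/{n}.png',im);pickle.dump((p,o),open(f'{n}.pkl','wb'))
T=Ro.from_rotvec(o['orientation']).as_matrix()
print(o['time_s'],o['ee_pos'].round(4) if hasattr(o['ee_pos'],'round') else o['ee_pos'],T.round(4).tolist(),np.round(o['joint_positions'],3))
E
python3 snap.py sock
```

```text
3.9 [0.4852 0.1827 0.1603] [[0.0202, -0.9998, -0.0001], [-0.9998, -0.0202, -0.0001], [0.0001, 0.0001, -1.0]] [ 0.673  0.287 -0.372 -0.    -0.911 -0.653]
```

View pics/sock.png

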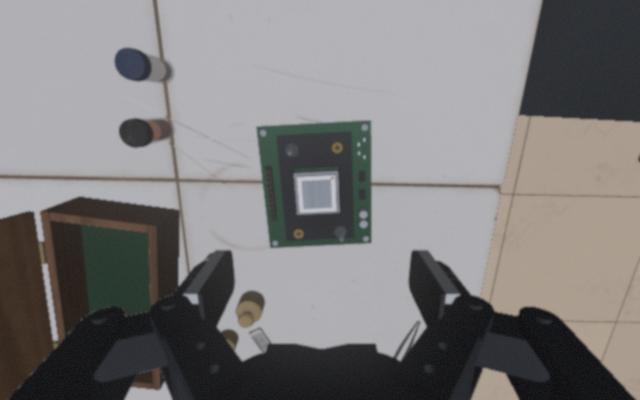

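The wrist view is centred on the socket. The package is at (317,192), the brass threads at (337,148) and (299,233), and the pins at (292,150) and (340,233). Next I'll measure it by colour.

```bash
cat > ms.py <<'E'
from h import *
import pickle
p,o=pickle.load(open('sock.pkl','rb'));im=cv2.imread('pics/sock.png')
K=6;x0,y0=255,115;c=cv2.resize(im[y0:y0+138,x0:x0+122],None,fx=K,fy=K,interpolation=cv2.INTER_CUBIC)
px=lambda a:np.array([x0-.5,y0-.5])+(np.array(a)+.5)/K
hsv=cv2.cvtColor(c,cv2.COLOR_BGR2HSV)
def blobs(m,amin):
    k,l,s,ce=cv2.connectedComponentsWithStats(m.astype(np.uint8)*255); return [(s[i],ce[i],(l==i)) for i in range(1,k) if s[i][4]>amin]
print('brass')
for s,ce,l in blobs((hsv[...,0]>10)&(hsv[...,0]<30)&(hsv[...,1]>110)&(hsv[...,2]>60),500):print(s,px(ce).round(2),ray(p,px(ce),.024).round(4))
g=(hsv[...,0]>50)&(hsv[...,0]<90)&(hsv[...,1]>90)
b=max(blobs(g,1000),key=lambda t:t[0][4]);r=cv2.minAreaRect(np.argwhere(b[2])[:,::-1].astype(np.float32))
q=[ray(p,px(a),.003) for a in cv2.boxPoints(r)];print('board',np.round(q,4).tolist(),np.mean(q,0).round(4),np.round([q[1]-q[0],q[2]-q[1]],4).tolist())
w=(hsv[...,1]<60)&(hsv[...,2]>95);w[:250]=0;w[620:]=0;w[:,:200]=0;w[:,560:]=0
b=max(blobs(w,1000),key=lambda t:t[0][4]);r=cv2.minAreaRect(np.argwhere(b[2])[:,::-1].astype(np.float32))
q=[ray(p,px(a),.031) for a in cv2.boxPoints(r)];print('pkg',np.mean(q,0).round(4),np.round([q[1]-q[0],q[2]-q[1]],4).tolist())
cv2.imwrite('pics/sockc.png',cv2.convertScaleAbs(c[:600*K//6],alpha=1.8)[:600])
E
python3 ms.py
```

```text
brass
[ 466  169   57   57 1108] [336.82 147.74] [0.4728 0.1426 0.024 ]Traceback (most recent call last):
  File "ms.py", line 12, in <module>
    b=max(blobs(g,1000),key=lambda t:t[0][4]);r=cv2.minAreaRect(np.argwhere(b[2])[:,::-1].astype(np.float32))
ValueError: max() iterable argument is empty
```

```bash
python3 -c "
import cv2;c=cv2.imread('pics/sock.png')[115:253,255:377];cv2.imwrite('pics/sockd.png',cv2.convertScaleAbs(cv2.resize(c,None,fx=4,fy=4,interpolation=2),alpha=1.8))"
```

```text
(no output)
```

View pics/sockd.png

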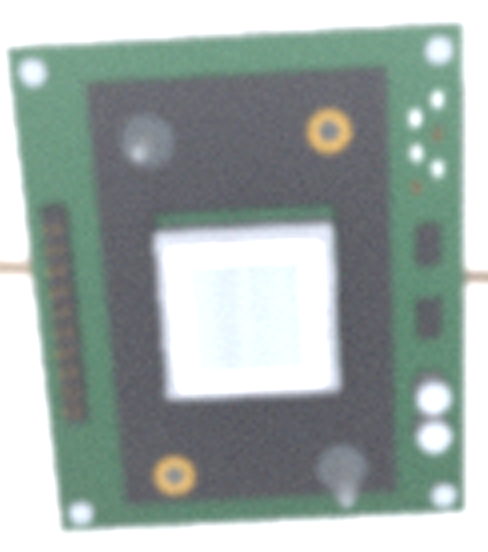

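The crop is clear. In crop pixels at 4x, the brass threads are at (329,131) and (175,475), and the package quad runs (153,232), (333,222), (342,388), (168,400). I'll relax the masks and use the brass threads and package.

```bash
cat > ms.py <<'E'
from h import *
import pickle
p,o=pickle.load(open('sock.pkl','rb'));im=cv2.imread('pics/sock.png')
K=6;x0,y0=255,115;c=cv2.resize(im[y0:y0+138,x0:x0+122],None,fx=K,fy=K,interpolation=cv2.INTER_CUBIC)
px=lambda a:np.array([x0-.5,y0-.5])+(np.array(a)+.5)/K
hsv=cv2.cvtColor(c,cv2.COLOR_BGR2HSV)
def blobs(m,amin):
    k,l,s,ce=cv2.connectedComponentsWithStats(m.astype(np.uint8)*255); return [(s[i],ce[i],(l==i)) for i in range(1,k) if s[i][4]>amin]
br=[]
for s,ce,l in blobs((hsv[...,0]>8)&(hsv[...,0]<35)&(hsv[...,1]>80),500):
    if s[0]==0 or s[0]+s[2]>=732 or not 100<ce[1]<780:continue
    e=s[:2]+(s[2:4]-1)/2;X=ray(p,px(e),.024);br.append(X);print('brass',s,px(ce).round(2),ray(p,px(ce),.024).round(4),X.round(4))
def quad(mask,z,n):
    cn=max(cv2.findContours(mask.astype(np.uint8)*255,0,1)[0],key=cv2.contourArea);h=cv2.convexHull(cn)
    a=cv2.approxPolyDP(h,.04*cv2.arcLength(h,True),True)[:,0]
    q=np.array([ray(p,px(v),z) for v in a]);print(n,px(a).round(1).tolist(),q.mean(0).round(4))
    for i in range(len(q)):
        d=q[i]-q[i-1];print('  ',np.linalg.norm(d).round(4),np.degrees(np.arctan2(d[1],d[0])).round(2))
g=hsv[...,2]
w=(g>110).astype(np.uint8);m=np.zeros_like(w);m[290:640,200:560]=1
quad(w&m,.031,'pkg')
gm=cv2.morphologyEx(((hsv[...,0]>40)&(hsv[...,0]<95)&(hsv[...,1]>60)).astype(np.uint8),3,np.ones((25,25)))
quad(gm,.003,'board')
E
python3 ms.py
```

```text
brass [ 461  164   67   66 2693] [336.83 147.37] [0.4728 0.1423 0.024 ] [0.4727 0.1422 0.024 ]
brass [ 231  684   62   58 2264] [298.23 233.39] [0.5067 0.2251 0.024 ] [0.5067 0.225  0.024 ]
pkg [[336.8, 171.1], [338.8, 211.2], [297.2, 213.8], [294.1, 173.2]] [0.4896 0.1821 0.031 ]
   0.0374 -175.74
   0.0374 94.95
   0.0379 4.97
   0.0378 -85.86
board [[361.4, 122.4], [368.9, 234.8], [271.6, 239.8], [264.6, 127.9]] [0.4901 0.1818 0.003 ]
   0.0899 -175.54
   0.1137 97.46
   0.1012 4.52
   0.1138 -88.24
```

The socket centre is about (0.4897, 0.183) with yaw about 4.4°. The 89.5 mm brass spacing agrees with the nominal. Now over the lid.

>>> {"method": "arm_command", "body": {"increments": [[[0.85,-0.02,0,0,0,0,0],[0.85,-0.02,0,0,0,0,0],[0.85,-0.02,0,0,0,0,0],[0.85,-0.02,0,0,0,0,0],[0.85,-0.02,0,0,0,0,0],[0.85,-0.02,0,0,0,0,0],[0.85,-0.02,0,0,0,0,0],[0.85,-0.02,0,0,0,0,0],[0.85,-0.02,0,0,0,0,0],[0.85,-0.02,0,0,0,0,0]]]}}

```text
time_s: 4.9
ee_pos: [0.4944, -0.0306, 0.1604]
orientation: [-2.244, 2.199, -0.0]
force: [0.5, 0.5, 0.3]
width: 0.0856
grasp_force: 0.0
```

>>> {"method": "arm_command", "body": {"increments": [[[0.85,-0.02,0,0,0,0,0],[0.85,-0.02,0,0,0,0,0],[0.85,-0.02,0,0,0,0,0],[0.85,-0.02,0,0,0,0,0],[0.85,-0.02,0,0,0,0,0],[0.85,-0.02,0,0,0,0,0],[0.85,-0.02,0,0,0,0,0],[0.85,-0.02,0,0,0,0,0]]]}}

```text
time_s: 5.7
ee_pos: [0.5016, -0.2005, 0.1603]
orientation: [2.244, -2.199, -0.0]
force: [-0.3, -0.0, 0.2]
width: 0.0858
grasp_force: 0.0
```

>>> {"method": "arm_command", "body": {"increments": [[[0,0,0,0,0,-1,0],[0,0,0,0,0,-1,0],[0,0,0,0,0,-0.8,0],[0,0,0,0,0,0,0],[0,0,0,0,0,0,0],[0,0,0,0,0,0,0]]]}}

```text
time_s: 6.3
ee_pos: [0.5017, -0.1995, 0.1603]
orientation: [-2.493, 1.911, 0.0]
force: [0.5, -0.8, 0.8]
width: 0.0851
grasp_force: 0.0
```

```bash
python3 snap.py lid; python3 -c "
import cv2;c=cv2.imread('pics/lid.png')[110:255,220:415];cv2.imwrite('pics/lidd.png',cv2.resize(c,None,fx=4,fy=4,interpolation=2))"
```

```text
6.35 [ 0.5017 -0.1995  0.1603] [[0.2601, -0.9656, -0.0], [-0.9656, -0.2601, -0.0], [-0.0, 0.0, -1.0]] [-0.078  0.321 -0.322  0.    -0.928  0.341]
```

View pics/lidd.png

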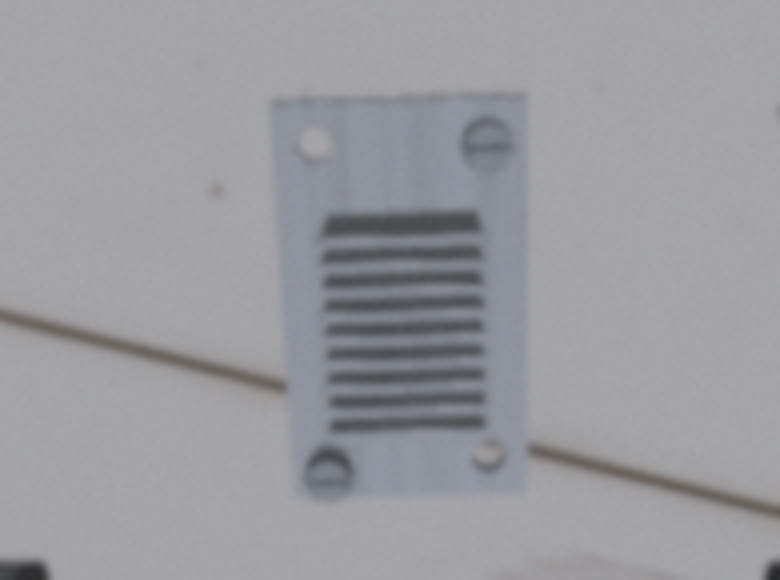

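Crop pixels at 4x: plate corners (270,98), (527,93), (526,493), (293,496); holes (314,144) and (488,454); dark gaps in the fins between x 325 and 485. Refining by mask and ray-casting.

```bash
cat > ml.py <<'E'
from h import *
import pickle
p,o=pickle.load(open('lid.pkl','rb'));im=cv2.imread('pics/lid.png')
K=4;px=lambda a:np.array([219.5,109.5])+(np.array(a)+.5)/K
c=cv2.resize(im[110:255,220:415],None,fx=4,fy=4,interpolation=2)
C=np.array([ray(p,px(a),.006) for a in((270,98),(527,93),(526,493),(293,496))])
print('plate',C.mean(0).round(4))
for i in range(4):
    d=C[i]-C[i-1];print('  ',np.linalg.norm(d).round(4),np.degrees(np.arctan2(d[1],d[0])).round(2))
def hole(x,y,r=26):
    g=cv2.GaussianBlur(c[y-r:y+r,x-r:x+r].astype(np.float32).mean(2)-c[y-r:y+r,x-r:x+r,0]*.0,(0,0),3)
    # bench is less blue than the plate: use blue-red difference
    b=c[y-r:y+r,x-r:x+r].astype(float);m=cv2.GaussianBlur(b[...,0]-b[...,2],(0,0),2);m=(m<(m.max()+m.min())/2).astype(np.uint8)
    k,l,s,ce=cv2.connectedComponentsWithStats(m);i=1+np.argmax(s[1:,4]);return ce[i]+[x-r,y-r],s[i]
H=[]
for q in((314,144),(488,454)):
    e,s=hole(*q);X=ray(p,px(e),.006);print('hole',e.round(1),s,X.round(4),ray(p,px(q),.006).round(4));H.append(ray(p,px(q),.006))
d=H[0]-H[1];print('hand-picked holes centre',(sum(H)/2).round(4),np.linalg.norm(d).round(4),'yaw',np.degrees(np.arctan2(d[1],d[0]))-np.degrees(np.arctan2(-40,20)))
for a in((322,214),(480,214),(331,430),(486,430)):print('fin',ray(p,px(a),.034).round(4))
E
python3 ml.py
```

```text
plate [ 0.5024 -0.1996  0.006 ]
   0.1001 -73.38
   0.0594 -163.72
   0.1004 106.73
   0.0596 16.0
hole [314.4 143.8] [   9    8   37   36 1076] [ 0.5329 -0.2318  0.006 ] [ 0.533  -0.2318  0.006 ]
hole [489.2 453. ] [ 12  12  31  27 623] [ 0.4716 -0.1679  0.006 ] [ 0.4718 -0.1676  0.006 ]
hand-picked holes centre [ 0.5024 -0.1997  0.006 ] 0.0887 yaw 17.064740956457236
fin [ 0.5266 -0.2218  0.034 ]
fin [ 0.4939 -0.2307  0.034 ]
fin [ 0.5127 -0.1744  0.034 ]
fin [ 0.4788 -0.1836  0.034 ]
```

The lid centre is (0.5024, -0.1997) with yaw 16.5°. The gripper is within 1 mm of it and 1.5° off, so I'll trim and descend to z≈0.023.

>>> {"method": "arm_command", "body": {"increments": [[[0,-0.03,0.75,0,0,-0.28,0],[0,0,0.75,0,0,0,0],[0,0,0.75,0,0,0,0],[0,0,0.75,0,0,0,0],[0,0,0.75,0,0,0,0],[0,0,0.75,0,0,0,0],[0,0,0.7,0,0,0,0],[0,0,0.3,0,0,0,0],[0,0,0,0,0,0,0],[0,0,0,0,0,0,0]]]}}

```text
time_s: 7.35
ee_pos: [0.5029, -0.1995, 0.0234]
orientation: [-2.517, 1.879, -0.002]
force: [0.5, 1.0, 0.5]
width: 0.0849
grasp_force: 0.0
```

>>> {"method": "arm_command", "body": {"increments": [[[0,0,0,0,0,0,0.3],[0,0,0,0,0,0,0.5],[0,0,0,0,0,0,0.7],[0,0,0,0,0,0,1],[0,0,0,0,0,0,1],[0,0,0,0,0,0,1],[0,0,0,0,0,0,1],[0,0,0,0,0,0,1],[0,0,0,0,0,0,1],[0,0,0,0,0,0,1]]], "squeeze": 70}}

```text
time_s: 8.35
ee_pos: [0.503, -0.1994, 0.0236]
orientation: [-2.517, 1.879, -0.002]
force: [0.1, 0.6, 4.9]
width: 0.0347
grasp_force: 71.9
```

Gripped at 35 mm with 72 N. Lifting.

>>> {"method": "arm_command", "body": {"increments": [[[0,0,-0.2,0,0,0,1],[0,0,-0.5,0,0,0,1],[0,0,-0.7,0,0,0,1],[0,0,-0.7,0,0,0,1],[0,0,-0.7,0,0,0,1],[0,0,-0.7,0,0,0,1],[0,0,-0.7,0,0,0,1],[0,0,-0.5,0,0,0,1],[0,0,-0.3,0,0,0,1],[0,0,0,0,0,0,1]]]}}

```text
time_s: 9.35
ee_pos: [0.5028, -0.1994, 0.1488]
orientation: [-2.516, 1.879, -0.003]
force: [-0.3, 0.5, -2.0]
width: 0.0346
grasp_force: 71.0
```

```bash
cat > plan.py <<'E'
from h import *
import sys
x,y,yaw=map(float,sys.argv[1:4]);o=robot.get_obs();T=Ro.from_rotvec(o['orientation']).as_matrix()
cur=np.degrees(np.arctan2(T[1,0],T[0,0]))
d=T.T@(np.array([x,y,o['ee_pos'][2]])-o['ee_pos'])
print(o['time_s'],np.round(o['ee_pos'],4),'shift units',(d/.025).round(3),'tool yaw',cur.round(2),'turn units',round(-(yaw-90-cur)/5,3),'tilt',T[2].round(4),'F',np.round(o['force'],1),np.round(o['wrist_torque'],2),o['width'],o['grasp_force'])
E
python3 snap.py held; python3 plan.py .4897 .1834 4.4
```

```text
9.4 [ 0.5022 -0.1993  0.1479] [[0.2838, -0.9589, 0.0002], [-0.9589, -0.2838, 0.0003], [-0.0002, -0.0003, -1.0]] [-0.078  0.335 -0.336 -0.    -0.899  0.366]
9.4 [ 0.5022 -0.1993  0.1479] shift units [-1.4821e+01 -3.8650e+00  4.0000e-03] tool yaw -73.51 turn units 2.418 tilt [-2.e-04 -3.e-04 -1.e+00] F [ 0.1  0.2 -1.5] [ 0.01 -0.    0.03] 0.0346338550285663 70.97745537757874
```

View pics/held.png

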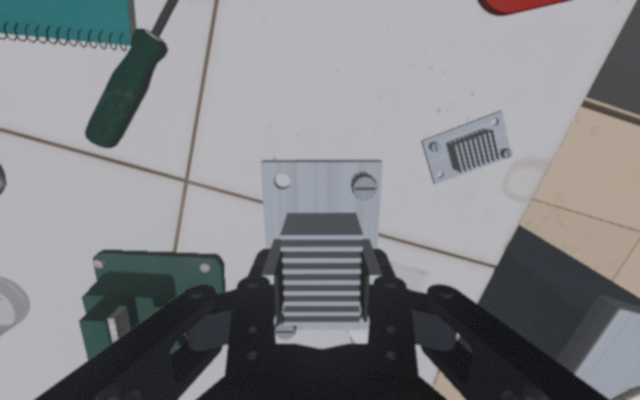

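The lid is held symmetrically. Its far edge runs (262,161) to (382,160) and the hole is at (283,181). I'll check the in-hand offset from these.

```bash
python3 - <<'E'
from h import *
import pickle
p,o=pickle.load(open('held.pkl','rb'));T=Ro.from_rotvec(o['orientation']).as_matrix();z=o['ee_pos'][2]-.0176
for n,a in(('cornerL',(262,160.5)),('cornerR',(382,160)),('hole',(283,181)),('screwtop',(364,187))):
    zz=z+.013 if n=='screwtop' else z
    print(n,(T.T@(ray(p,a,zz)-o['ee_pos'])*1e3).round(1))
p,o=pickle.load(open('sock.pkl','rb'));im=cv2.imread('pics/sock.png')
# pins: base at frame top and tips, hand-read from the 4x crop
px=lambda a:np.array([254.5,114.5])+(np.array(a)+.5)/4
for a in((139,153),(347,500)):print('tip',ray(p,px(a),.044).round(4))
E
```

```text
cornerL [ 50.1 -29.9  17.6]
cornerR [50.5 29.3 17.6]
hole [ 39.7 -19.9  17.6]
screwtop [40.3 19.2  4.6]
tip [0.5124 0.1449 0.044 ]
tip [0.4668 0.2213 0.044 ]
```

In-hand error is about 0.3 mm. The pin tips also give a socket centre of (0.4896, 0.1831) and yaw 4.3°. Carrying the lid over.

>>> {"method": "arm_command", "body": {"increments": [[[-0.4,-0.1,0,0,0,0,1],[-0.8,-0.21,0,0,0,0,1],[-0.85,-0.22,0,0,0,0,1],[-0.85,-0.22,0,0,0,0,1],[-0.85,-0.22,0,0,0,0,1],[-0.85,-0.22,0,0,0,0,1],[-0.85,-0.22,0,0,0,0,1],[-0.85,-0.22,0,0,0,0,1],[-0.85,-0.22,0,0,0,0,1],[-0.85,-0.22,0,0,0,0,1]]]}}

```text
time_s: 10.4
ee_pos: [0.4942, 0.0084, 0.1468]
orientation: [2.516, -1.878, -0.002]
force: [0.3, -1.0, -1.7]
width: 0.0347
grasp_force: 71.0
```

>>> {"method": "arm_command", "body": {"increments": [[[-0.85,-0.22,0,0,0,0,1],[-0.85,-0.22,0,0,0,0,1],[-0.85,-0.22,0,0,0,0,1],[-0.85,-0.22,0,0,0,0,1],[-0.85,-0.22,0,0,0,0,1],[-0.85,-0.22,0,0,0,0,1],[-0.85,-0.22,0,0,0,0,1],[-0.6,-0.16,0,0,0,0,1],[-0.3,-0.1,0,0,0,0,1],[0,0,0,0,0,0,1]]]}}

```text
time_s: 11.4
ee_pos: [0.4894, 0.1847, 0.1474]
orientation: [2.518, -1.878, -0.0]
force: [0.3, -0.4, -1.4]
width: 0.0352
grasp_force: 71.0
```

>>> {"method": "arm_command", "body": {"increments": [[[0,0,0.4,0,0,0.6,1],[0,0,0.4,0,0,0.6,1],[0,0,0.4,0,0,0.6,1],[0,0,0.4,0,0,0.6,1],[0,0,0,0,0,0,1],[0,0,0,0,0,0,1],[0,0,0,0,0,0,1],[0,0,0,0,0,0,1]]]}}

```text
time_s: 12.2
ee_pos: [0.49, 0.1841, 0.1084]
orientation: [-2.306, 2.131, -0.0]
force: [1.0, 0.0, -1.2]
width: 0.0348
grasp_force: 70.9
```

```bash
python3 snap.py over;python3 plan.py .4897 .1833 4.35
```

```text
12.25 [0.4899 0.1841 0.1083] [[0.0787, -0.9969, 0.0008], [-0.9969, -0.0787, 0.0006], [-0.0005, -0.0009, -1.0]] [ 0.67   0.36  -0.422  0.    -0.788 -0.591]
12.25 [0.4899 0.1841 0.1083] shift units [ 0.031  0.011 -0.   ] tool yaw -85.48 turn units 0.033 tilt [-5.e-04 -9.e-04 -1.e+00] F [ 0.2  0.1 -1.3] [0.01 0.03 0.05] 0.03457114603714516 70.92579245567322
```

Aligned to within 1 mm. Trimming, then descending until the pin tips enter the holes.

>>> {"method": "arm_command", "body": {"increments": [[[0.03,0.01,0.2,0,0,0.03,1],[0,0,0.3,0,0,0,1],[0,0,0.3,0,0,0,1],[0,0,0.3,0,0,0,1],[0,0,0.25,0,0,0,1],[0,0,0.2,0,0,0,1],[0,0,0.15,0,0,0,1],[0,0,0.1,0,0,0,1],[0,0,0,0,0,0,1],[0,0,0,0,0,0,1]]]}}

```text
time_s: 13.25
ee_pos: [0.4896, 0.1834, 0.063]
orientation: [-2.304, 2.135, -0.0]
force: [-0.5, -0.3, -1.4]
width: 0.0349
grasp_force: 70.9
```

```bash
python3 snap.py low;python3 plan.py .4897 .1833 4.35; python3 -c "
import cv2
from station import robot
s=robot.read_camera('scene')[185:275,165:265]
w=cv2.imread('pics/low.png')[140:350,240:400]
cv2.imwrite('pics/lowm.png',cv2.hconcat([cv2.resize(s,(400,360),interpolation=2),cv2.resize(w,(274,360),interpolation=2)]))"
```

```text
13.3 [0.4897 0.1834 0.0631] [[0.076, -0.9971, 0.0005], [-0.9971, -0.076, 0.0003], [-0.0003, -0.0006, -1.0]] [ 0.669  0.425 -0.467  0.    -0.678 -0.593]
13.3 [0.4897 0.1834 0.0631] shift units [ 0.004 -0.001 -0.   ] tool yaw -85.64 turn units 0.002 tilt [-3.e-04 -6.e-04 -1.e+00] F [-0.2 -0.7 -1.1] [-0.01 -0.05  0.04] 0.035215335186831224 70.94787955284119
```

View pics/lowm.png

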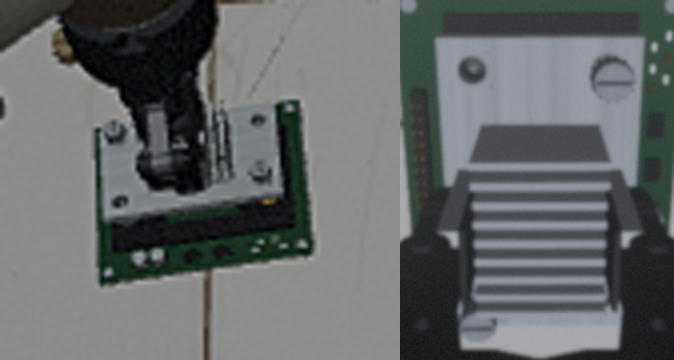

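The pins show inside both holes with no side force. Easing down to contact.

>>> {"method": "arm_command", "body": {"increments": [[[0,0,0.07,0,0,0,1],[0,0,0.07,0,0,0,1],[0,0,0.07,0,0,0,1],[0,0,0.05,0,0,0,1],[0,0,0,0,0,0,1],[0,0,0,0,0,0,1]]]}}

```text
time_s: 13.95
ee_pos: [0.4895, 0.1833, 0.0563]
orientation: [2.304, -2.135, 0.0]
force: [-0.4, -0.6, -1.7]
width: 0.0347
grasp_force: 70.9
```

>>> {"method": "arm_command", "body": {"increments": [[[0,0,0.04,0,0,0,1],[0,0,0.04,0,0,0,1],[0,0,0,0,0,0,1],[0,0,0,0,0,0,1],[0,0,0,0,0,0,1]]]}}

```text
time_s: 14.45
ee_pos: [0.4896, 0.1833, 0.0545]
orientation: [-2.304, 2.135, -0.0]
force: [-0.9, -0.0, 1.5]
width: 0.035
grasp_force: 71.3
```

>>> {"method": "arm_command", "body": {"increments": [[[0,0,0.03,0,0,0,1],[0,0,0.03,0,0,0,1],[0,0,0,0,0,0,1],[0,0,0,0,0,0,1],[0,0,0,0,0,0,1]]]}}

```text
time_s: 14.95
ee_pos: [0.4896, 0.1833, 0.0531]
orientation: [-2.304, 2.135, -0.0]
force: [-1.6, 0.1, 3.7]
width: 0.0346
grasp_force: 71.6
```

```bash
python3 plan.py .4897 .1833 4.35
```

```text
14.95 [0.4896 0.1833 0.0531] shift units [ 0.002 -0.004  0.   ] tool yaw -85.64 turn units 0.002 tilt [-1.e-04 -3.e-04 -1.e+00] F [-1.6  0.1  3.7] [0.02 0.42 0.01] 0.03464282080823417 71.55113697052002
```

The package carries about 5 N, as predicted. About 1.9 mm more brings it to 10 N.

>>> {"method": "arm_command", "body": {"increments": [[[0,0,0.025,0,0,0,1],[0,0,0.025,0,0,0,1],[0,0,0.02,0,0,0,1],[0,0,0,0,0,0,1],[0,0,0,0,0,0,1],[0,0,0,0,0,0,1]]]}}

```text
time_s: 15.55
ee_pos: [0.4896, 0.1833, 0.0516]
orientation: [-2.304, 2.135, -0.0]
force: [-2.1, -0.6, 8.5]
width: 0.035
grasp_force: 71.9
```

```bash
python3 plan.py .4897 .1833 4.35
```

```text
15.55 [0.4896 0.1833 0.0516] shift units [ 0.002 -0.004  0.   ] tool yaw -85.63 turn units 0.004 tilt [-0.e+00 -4.e-04 -1.e+00] F [-2.1 -0.6  8.5] [-0.12  0.78 -0.08] 0.03499888414562246 71.92643165588379
```

The push is about 10 N. Holding.

>>> {"method": "arm_command", "body": {"increments": [[[0,0,0,0,0,0,1],[0,0,0,0,0,0,1],[0,0,0,0,0,0,1],[0,0,0,0,0,0,1],[0,0,0,0,0,0,1],[0,0,0,0,0,0,1],[0,0,0,0,0,0,1],[0,0,0,0,0,0,1],[0,0,0,0,0,0,1],[0,0,0,0,0,0,1]]]}}

```text
time_s: 16.55
ee_pos: [0.4896, 0.1833, 0.0516]
orientation: [-2.304, 2.135, -0.0]
force: [-2.8, -1.2, 8.6]
width: 0.0349
grasp_force: 71.9
```

>>> {"method": "arm_command", "body": {"increments": [[[0,0,0,0,0,0,1],[0,0,0,0,0,0,1],[0,0,0,0,0,0,1],[0,0,0,0,0,0,1],[0,0,0,0,0,0,1],[0,0,0,0,0,0,1],[0,0,0,0,0,0,1],[0,0,0,0,0,0,1],[0,0,0,0,0,0,1],[0,0,0,0,0,0,1]]]}}

```text
time_s: 17.55
ee_pos: [0.4896, 0.1833, 0.0516]
orientation: [-2.304, 2.135, -0.0]
force: [-3.2, 0.1, 8.0]
width: 0.0351
grasp_force: 71.9
```

>>> {"method": "arm_command", "body": {"increments": [[[0,0,0,0,0,0,1],[0,0,0,0,0,0,1],[0,0,0,0,0,0,1],[0,0,0,0,0,0,1],[0,0,0,0,0,0,1],[0,0,0,0,0,0,1],[0,0,0,0,0,0,1],[0,0,0,0,0,0,1],[0,0,0,0,0,0,1],[0,0,0,0,0,0,1]]]}}

```text
time_s: 18.55
ee_pos: [0.4896, 0.1833, 0.0517]
orientation: [-2.304, 2.135, -0.0]
force: [-2.6, -1.3, 8.6]
width: 0.0348
grasp_force: 71.9
```

>>> {"method": "arm_command", "body": {"increments": [[[0,0,0,0,0,0,1],[0,0,0,0,0,0,1],[0,0,0,0,0,0,1],[0,0,0,0,0,0,1],[0,0,0,0,0,0,1],[0,0,0,0,0,0,1],[0,0,0,0,0,0,1],[0,0,0,0,0,0,1],[0,0,0,0,0,0,1],[0,0,0,0,0,0,1]]]}}

```text
time_s: 19.55
ee_pos: [0.4896, 0.1833, 0.0516]
orientation: [-2.304, 2.135, -0.0]
force: [-2.4, -0.1, 7.8]
width: 0.0347
grasp_force: 71.9
```

```bash
python3 plan.py .4897 .1833 4.35; python3 snap.py fin; python3 - <<'E'
import cv2
from station import robot
s=robot.read_camera('scene')[185:275,165:265]
w=cv2.imread('pics/fin.png')[140:350,240:400]
cv2.imwrite('pics/finm.png',cv2.hconcat([cv2.resize(s,(400,360),interpolation=2),cv2.resize(w,(274,360),interpolation=2)]))
E
```

```text
19.55 [0.4896 0.1833 0.0516] shift units [ 0.001 -0.004  0.   ] tool yaw -85.63 turn units 0.004 tilt [-0.e+00 -3.e-04 -1.e+00] F [-2.4 -0.1  7.8] [-0.1   0.75  0.04] 0.03467015298727895 71.92603826522827
19.6 [0.4896 0.1833 0.0516] [[0.0762, -0.9971, 0.0004], [-0.9971, -0.0762, 0.0001], [-0.0, -0.0004, -1.0]] [ 0.669  0.443 -0.477  0.    -0.65  -0.593]
```

View pics/finm.png

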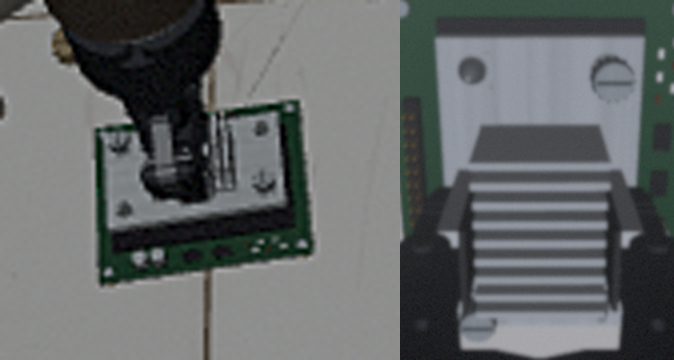

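The lid sits level over both pins, which show in the holes. The push has been steady at about 9.7 N for 4 s and the grip at 72 N. Handing in.

```bash
python3 -c "
from station import robot;print(robot.hand_in())"
```

```text
the job is handed in; nothing more can be done
None
```

I handed the job in with the lid still held level over both guide pins, pressing the package with about 10 N by the wrist force reading. The push had been steady for 4 s when I handed in, about 20 s into the 48 s. The judged result was not shown.

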